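Check the kitchen scale with a hanging check weight

ROBOT

A 6-joint arm with a two-finger parallel gripper is mounted at the origin on a cart in front of the work surface, level with it; the furniture and walls round the work are solid. World frame = base frame: x ahead of the robot, y to its left, z up, the work surface at z = 0. Lengths are in m, angles in rad, forces in N, time in s.
With the tool pointing down it reaches from about 0.275 to 0.725 m from the base axis. Payload 5.6 kg.
Tool frame: the origin (TCP) lies on the centre line of the jaws, within the pads' length; the fingertips stand bot.tcp_to_tips ahead of it and the grasp point (between the pads) lies 2 mm behind it (bot.tcp_to_tips is the distance from the TCP to the fingertips, in m); z points along the fingers, y is the line along which they close (so a half turn about z gives the same grasp; the last joint's range is limited). The gripper opens to 85 mm and grips with 20 to 120 N. Pads are 22 mm wide; open, the fingers measure 114 mm over their backs; the gripper's body (76 mm by 85 mm) begins 54 mm behind the grasp point. The pads swing forward as they close: fully open they stand 13 mm farther back than shut.
Start: joints at [-0.96, 0.255, 0.108, 0, -1.424, -0.285], TCP at [0.176, -0.521, 0.248] pointing down, gripper open.
Joint ranges: [-2.95, 2.95], [-1.21, 1.97], [-1.09, 1.5], [-2.87, 1.71], [-2.94, -0.07], [-3.05, 3.05]. Speed limits (rad/s): [2.57, 2.57, 3.14, 3.14, 3.14, 3.14].

INTERFACE

Orientations are given as [roll, pitch, yaw] about the fixed x, y, z axes, in that order (R = Rz(yaw) Ry(pitch) Rx(roll)).
In Python, from plant import bot gives the robot as it stands.
- The arm moves only by the shell command python3 -m inch 'ROWS' [FORCE]. ROWS is JSON, a list of rows, each a list of 3 entries, a list of its own where there are three numbers: the shift along the tool's x, y, z in mm, then the turn about the tool's z in rad, then the opening, from 0 (shut) to 1 (fully open). A call has 1 to 10 rows; each row shifts and turns the commanded pose from where the row before left it, along the tool's axes as they then stand; what a row does not reach is not made up. A row lasts 1/12 s, in which the tool goes at most 41.7 mm and 7.16 degrees, less where a joint would pass 70% of its speed; a pose out of reach is approached as far as the arm can. A call is refused whole if a number of a shift passes 41.7 or a number of a turn 0.125, either way. A call with a gripper value outside its range is refused whole. The fingers move at their own pace and stop on an object; FORCE is the grip in N (left out, the last holds). Time passes only in rows, so rows that do not move let the fingers close. It gives the time, the measured TCP pose, the force, the opening and the grip force at its end, in the units of the state.
- bot.read_state(): the state, without advancing time (a new reading comes with each control period).
- bot.capture(name): name is "scene" or "side" or "wrist"; returns (picture, depth): 480x640x3 uint8, red, green, blue; 480x640 float32, m along the optical axis (not along the pixel's ray), 0 where there is no reading.
- bot.camera_model(name): a dict with "fx", "fy", "cx", "cy" (pixels), "pose" (4x4, takes a point from camera to world coordinates). Camera axes: x right, y down, z forward; pixel columns grow to the right and rows downward; lengths in m; the calibration is good to about 2 mm. A picture is of the moment at which its call begins: read the wrist's pose just before it. camera_model takes no time and is no camera call; for the wrist camera it gives the pose at the moment of the call.
- bot.finish_job(): hands the job in; it is judged then, once.
The state is a dict: "clock": time; "joint_pos": joint angles; "joint_vel": joint speeds; "tau": joint torques, N m; "eef_pos": TCP position; "orientation": TCP orientation; "wrist_force": force on the tool from outside, world axes, zero at the start; "torque": the same for the moment, N m; "width": finger opening in m; "gripper_force": force on a finger pad.
Only numpy, scipy, OpenCV 4.12 (cv2) and the standard library are available. Lean on these libraries where they do the work, as an engineer would, in place of code of your own. Each camera call takes 0.05 s, during which the arm holds its last target. There are 200 camera calls.

TASK

Check the kitchen scale: take the spice jar off its pan and stand it upright on the cork coaster, then press the tare button to zero the empty scale. Then lift the brass check weight up and off its hook and set it down gently, upright, in the middle of the pan, and let go. Do not shift the other things on the counter.

Things in the scene. Friction and masses are not known exactly. Their poses are not given: they have to be found in the camera images.
- scale: flat white and grey kitchen scale, fixed to the counter, 145 (its x) x 225 (its y) x 35 mm high; origin at the centre of its underside, z up. The square pan (140 x 144 mm, top 35 mm above the counter) is at its +y end; the button panel (30 mm high) at its -y end, towards the robot
- pan_centre (a point): centre of the top face of the empty pan, 35 mm above the counter (the pan itself sinks up to 2.5 mm under load)
- scale_pan (a joint): sinking of the pan on its springs in m, 0 up, 0.0025 fully down
- tare_top (a point): centre of the top face of the tare button, 30 mm above the counter, at x +22, y -70 mm in the scale's frame: a small button about 17 mm wide, the one nearer the middle of the panel; press takes about 4.5 N (the power button's centre is 24 mm from it on the scale's +x side)
- scale_tare (a joint): travel of the tare button in m, 0 up, 0.0012 fully pressed (springs back)
- spice_jar: glass spice jar with green label and black screw lid, 45 mm diameter, 105 mm tall, about 0.11 kg, standing on the pan; origin at the centre of its underside, z up
- coaster: round brown cork coaster, fixed to the counter, 110 mm diameter, 5 mm thick; origin at the centre of its underside
- hook_stand: stand fixed to the counter: round grey foot 100 mm across, thin steel post (12 mm thick, 276 mm tall) at the origin, and an 8 mm thick steel arm that reaches from the post's top along the stand's own -x (roughly towards the robot) and ends in a shallow upturned hook; origin at the centre of the foot's underside
- hook_seat (a point): lowest point of the hook's upper side, where the eye hangs: 80 mm out from the post along the stand's -x, 248 mm above the counter. The hook's tip is 19 mm farther out along -x and its top 12 mm higher than the seat
- check_weight: brass cylinder, 46 mm diameter, about 0.6 kg; straight side 3 to 57 mm above its underside, then a thin neck and an upright steel wire eye (inner diameter 36, wire 8 mm, centre at 140, top at 166 mm) facing its own x. Origin at the centre of its underside. Hangs upright by the eye, underside about 90 mm above the counter; raise it 16 to 24 mm, then draw it along the stand's -x off the tip
- timer: bystander: red and cream kitchen timer, 66 mm wide, 55 mm high; origin at the centre of its underside
- cutter: bystander: tin ring cutter, 72 mm diameter, 34 mm high; origin at the centre of its underside
- mill: bystander: wooden pepper mill, 58 mm diameter, 170 mm tall; origin at the centre of its underside
Things that resemble listed ones, but are neither listed nor needed, are in the scene too. What is shaped like the spice_jar but blue or orange is not meant.

How it is judged:
By the outcome, as a careful person would: the job done as asked, in the order asked, and still so for the second after the job is handed in, with the robot touching nothing.
It also fails if it takes over 61 s, if anything falls off the work surface, if the arm or the gripper's body presses on something with over 40 N, if the wrist force passes 120 N, or if a joint passes its speed limit or range.

## Working session

There is one attempt and no reset: what is moved stays moved. The work goes in short steps, Python scripts to look and compute and a shell command to move; the robot and the scene stay as the last step left them, time stands still between calls to the robot, and variables do not carry over. Pictures are saved under pics/ and viewed, at most 10 in all, crops included, and the job is handed in when it is done.

```bash
mkdir -p pics; ls; python3 - <<'E'
from plant import bot
import cv2,numpy as np
s=bot.read_state();print({k:np.round(v,3).tolist() for k,v in s.items()}, bot.tcp_to_tips)
for n in ("scene","side"):
    p,d=bot.capture(n);cv2.imwrite(f"pics/{n}0.png",p[:,:,::-1]);np.savez(f"pics/{n}0.npz",p=p,d=d)
    m=bot.camera_model(n);print(n,m["fx"],m["cx"],m["cy"],np.round(m["pose"],3).tolist(),(d>0).mean())
E
```

```text
pics
{'clock': 0.0, 'joint_pos': [-0.96, 0.256, 0.107, -0.0, -1.424, -0.285], 'joint_vel': [0.0, -0.001, -0.0, -0.0, -0.001, -0.0], 'tau': [0.0, -38.663, 23.793, 5.365, -0.006, 0.0], 'eef_pos': [0.176, -0.521, 0.247], 'orientation': [3.14, -0.0, -2.816], 'wrist_force': [0.569, -0.851, -0.255], 'torque': [0.054, -0.01, 0.022], 'gripper_force': 0.0, 'width': 0.085} 0.017
scene 462.39939515969655 319.16060066469015 236.38026308611197 [[-0.819, -0.424, 0.388, 0.222], [-0.574, 0.614, -0.542, 0.465], [-0.008, -0.666, -0.746, 0.808], [0.0, 0.0, 0.0, 1.0]] 0.9959407552083334
side 513.4972149396069 321.53748659985706 246.2490407664303 [[0.982, -0.113, 0.151, 0.436], [-0.188, -0.623, 0.76, -0.8], [0.008, -0.774, -0.633, 0.845], [0.0, 0.0, 0.0, 1.0]] 0.9957584635416666
```

View pics/scene0.png

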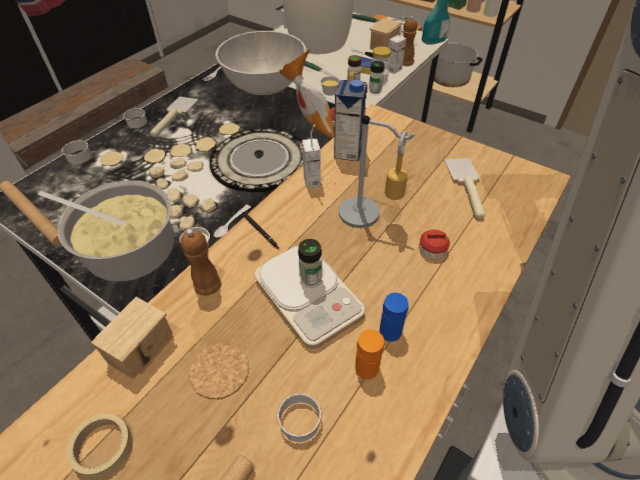

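View pics/side0.png

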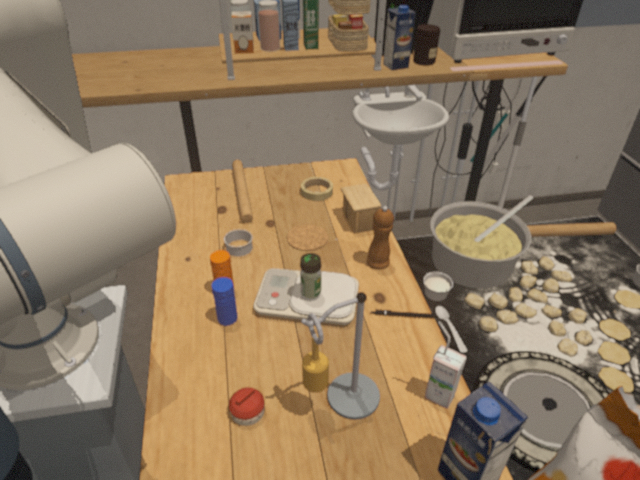

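The scene view shows the jar on the scale (310,260), the red tare button (337,307) with the white power button at (346,301), coaster (219,370), stand foot (360,211) and hanging weight (396,184). The side view shows the same things: jar (311,275), coaster (308,237), weight (316,370), foot (353,396) and post top (361,298).

```bash
cat > h.py <<'E'
import numpy as np,cv2
from plant import bot
def cloud(n,d,m=None):
    m=m or bot.camera_model(n); v,u=np.mgrid[:480,:640]
    P=np.stack([(u-m["cx"])/m["fx"]*d,(v-m["cy"])/m["fy"]*d,d],-1)
    return P@m["pose"][:3,:3].T+m["pose"][:3,3]
def load(n): z=np.load(f"pics/{n}0.npz"); return z["p"],z["d"],cloud(n,z["d"])
def circ(P):
    A=np.c_[2*P[:,:2],np.ones(len(P))];b=(P[:,:2]**2).sum(1);s=np.linalg.lstsq(A,b,rcond=None)[0]
    return s[:2],np.sqrt(s[2]+s[0]**2+s[1]**2)
E
python3 - <<'E'
from h import *
for n,pts in (("scene",dict(jarlid=(310,243),tare=(337,307),power=(346,301),coaster=(219,370),foot=(350,216),posttop=(364,120),weight=(396,186),eye=(403,140),timer=(434,240),cutter=(300,400),mill=(193,235),blue=(395,300),orange=(370,340),counter=(400,400))),
 ("side",dict(jarlid=(311,260),tare=(272,294),coaster=(308,237),foot=(345,403),posttop=(361,298),weight=(316,375),timer=(247,400),mill=(383,212),blue=(223,287),orange=(220,258)))):
    p,d,C=load(n); hsv=cv2.cvtColor(p,cv2.COLOR_RGB2HSV)
    print(n)
    for k,(u,v) in pts.items(): print(k,np.round(C[v,u],3),p[v,u],hsv[v,u])
    z=C[...,2]; x=C[...,0]; y=C[...,1]
    # pan/scale top
    ref=C[pts["tare"][1],pts["tare"][0]]
    near=np.hypot(x-ref[0],y-ref[1])<.27
    m=near&(z>.022)&(z<.045)&(hsv[...,1]<70)
    m=cv2.morphologyEx(m.astype(np.uint8),cv2.MORPH_OPEN,np.ones((3,3)))
    nl,L,S,_=cv2.connectedComponentsWithStats(m); i=1+S[1:,4].argmax()
    Q=C[L==i]; r=cv2.minAreaRect(Q[:,:2].astype(np.float32)*1000);print("scale rect",r, len(Q))
    u,v=pts["coaster"]; c0=C[v,u]
    m=(np.hypot(x-c0[0],y-c0[1])<.08)&(z>.0025)&(z<.012); Q=C[m]
    print("coaster",cv2.minEnclosingCircle(Q[:,:2].astype(np.float32)*1000),len(Q),np.median(Q[:,2]))
    u,v=pts["jarlid"]; c0=C[v,u]
    m=(np.hypot(x-c0[0],y-c0[1])<.05)&(z>.05);Q=C[m];print("jar zmax",np.percentile(Q[:,2],[50,95,99]))
    T=Q[Q[:,2]>np.percentile(Q[:,2],98)-.004];print("top",cv2.minEnclosingCircle(T[:,:2].astype(np.float32)*1000),len(T));print("side circ",circ(Q))
    u,v=pts["weight"]; c0=C[v,u]
    m=(np.hypot(x-c0[0],y-c0[1])<.05)&(z>.08)&(z<.145)&(hsv[...,0]<35)&(hsv[...,1]>90)
    Q=C[m];print("weight",circ(Q),len(Q),Q[:,2].min(),Q[:,2].max())
    u,v=pts["foot"]; c0=C[v,u]
    m=(np.hypot(x-c0[0],y-c0[1])<.11)&(z>.004)&(z<.03)&(hsv[...,1]<70);Q=C[m];print("foot",cv2.minEnclosingCircle(Q[:,:2].astype(np.float32)*1000),len(Q))
    fc=np.array(cv2.minEnclosingCircle(Q[:,:2].astype(np.float32)*1000)[0])/1000
    m=(np.hypot(x-fc[0],y-fc[1])<.025)&(z>.05)&(z<.23);print("post",np.median(C[m],0))
    m=(np.hypot(x-fc[0],y-fc[1])<.14)&(z>.225)&(z<.32);Q=C[m]
    for a in (.225,.24,.25,.26,.27,.28): 
        q=Q[(Q[:,2]>a)&(Q[:,2]<a+.01)]; print(a,len(q),np.round(q.mean(0),3),np.round(q.min(0),3),np.round(q.max(0),3)) if len(q) else 0
E
```

```text
scene
jarlid [0.575 0.002 0.138] [54 54 38] [30 76 54]
tare [0.49  0.033 0.029] [208 119 103] [  5 129 208]
power [0.483 0.01  0.028] [225 213 196] [ 18  33 225]
coaster [0.603 0.259 0.003] [195 148  99] [ 15 126 195]
foot [ 0.613 -0.21   0.011] [160 158 151] [ 23  14 160]
posttop [ 0.608 -0.234  0.27 ] [20 18 20] [150  26  20]
weight [ 0.52  -0.241  0.132] [122  89  44] [ 17 163 122]
eye [ 0.524 -0.248  0.248] [118 110 104] [ 13  30 118]
timer [ 0.407 -0.228  0.04 ] [187  74  58] [  4 176 187]
cutter [0.443 0.22  0.009] [117 107  97] [ 15  44 117]
mill [0.759 0.125 0.157] [116  72  39] [ 13 169 116]
blue [0.386 0.002 0.105] [ 49 100 180] [108 186 180]
orange [0.381 0.097 0.104] [225 137  43] [ 15 206 225]
counter [ 0.3    0.115 -0.002] [211 164 108] [ 16 124 211]
scale rect ((564.55859375, 29.559616088867188), (142.3270721435547, 222.42001342773438), 70.30261993408203) 4938
coaster ((603.6492919921875, 255.92762756347656), 77.6794662475586) 2381 0.004584853326978
jar zmax [0.11752601 0.14021096 0.1412184 ]
top ((568.7188720703125, 11.011576652526855), 23.13451385498047) 310
side cir
[... 1560 characters left out ...]

side circ (array([0.57206632, 0.00531611]), np.float64(0.01851989872299543))
weight (array([ 0.53367411, -0.26295363]), np.float64(0.022233680675994762)) 499 0.09170777709795386 0.14492021263621568
foot ((611.6315307617188, -243.5884552001953), 51.3366813659668) 1776
post [ 0.60939124 -0.24812095  0.14897959]
0.225 67 [ 0.573 -0.262  0.23 ] [ 0.524 -0.288  0.225] [ 0.617 -0.241  0.235]
0.24 117 [ 0.554 -0.264  0.246] [ 0.517 -0.286  0.24 ] [ 0.615 -0.243  0.25 ]
0.25 202 [ 0.546 -0.263  0.254] [ 0.511 -0.28   0.25 ] [ 0.616 -0.243  0.26 ]
0.26 183 [ 0.582 -0.253  0.266] [ 0.513 -0.268  0.26 ] [ 0.619 -0.244  0.27 ]
0.27 79 [ 0.607 -0.247  0.273] [ 0.574 -0.254  0.27 ] [ 0.619 -0.238  0.278]
```

```bash
python3 -m inch '[[[0,0,0],0.108,1],[[0,0,0],0.108,1],[[0,0,0],0.109,1],[[-13,35,0],0,1],[[-13,35,0],0,1],[[-13,35,0],0,1],[[-13,35,0],0,1],[[-13,35,0],0,1],[[-13,35,0],0,1],[[-13,35,0],0,1]]'
python3 -m inch '[[[-13,35,0],0,1],[[-13,35,0],0,1],[[-13,35,0],0,1],[[-13,35,0],0,1],[[-13,35,0],0,1],[[-30,14,0],0,1],[[-30,14,0],0,1],[[-30,14,0],0,1],[[-20,10,0],0,1],[[0,0,0],0,1]]'
python3 - <<'E'
from h import *
s=bot.read_state();print(s["eef_pos"],s["orientation"],s["clock"])
m=bot.camera_model("wrist");p,d=bot.capture("wrist");cv2.imwrite("pics/w1.png",p[:,:,::-1]);print(m["pose"].round(3).tolist(),m["fx"])
C=cloud("wrist",d,m)
x,y,z=C[...,0],C[...,1],C[...,2]
Q=C[(np.hypot(x-.571,y-.01)<.04)&(z>.135)&(z<.15)];print(len(Q),Q.mean(0) if len(Q) else 0, cv2.minEnclosingCircle(Q[:,:2].astype(np.float32)*1000) if len(Q) else 0)
E
```

```text
clock: 0.93
eef_pos: [0.2667, -0.2742, 0.248]
orientation: [3.141, -0.0, -3.141]
wrist_force: [0.7, 0.4, 0.7]
width: 0.0854
gripper_force: 0.0
clock: 1.77
eef_pos: [0.4442, -0.0471, 0.2468]
orientation: [-3.141, -0.002, -3.139]
wrist_force: [-0.5, 0.5, 0.5]
width: 0.0853
gripper_force: 0.0
[ 0.4442101  -0.04707462  0.24680388] [-3.14126541e+00 -2.21196277e-03 -3.13904919e+00] 1.7667
[[-0.003, 0.953, 0.302, 0.366], [1.0, 0.003, 0.001, -0.048], [-0.0, 0.302, -0.953, 0.372], [0.0, 0.0, 0.0, 1.0]] 398.6054957488705
2626 [0.56802398 0.0092706  0.1391977 ] ((570.195068359375, 9.348540306091309), 22.883394241333008)
```

View pics/w1.png

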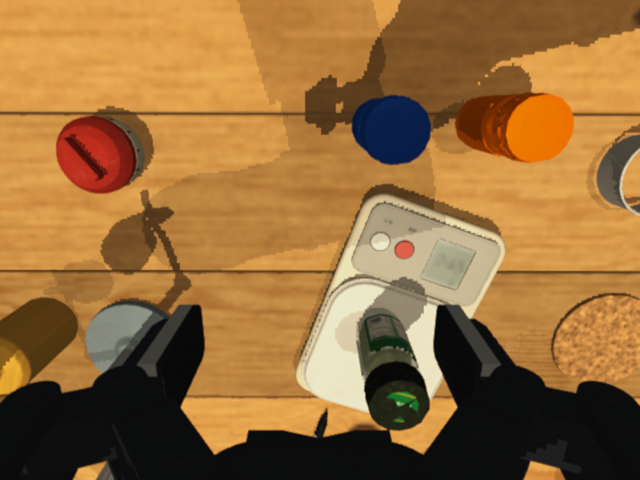

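Wrist view: jar lid at (397,400), red tare (405,249), white power (380,241), coaster at right edge. Jar centre is at (0.570, 0.009).

```bash
python3 -m inch '[[[-31.5,14,0],0,1],[[-31.5,14,0],0,1],[[-31.5,14,0],0,1],[[-31.5,14,0],0,1],[[0,0,0],0,1],[[0,0,0],0,1],[[0,0,40],0,1],[[0,0,40],0,1],[[0,0,0],0,1],[[0,0,0],0,1]]'
python3 -m inch '[[[0,0,20],0,1],[[0,0,20],0,1],[[0,0,20],0,1],[[0,0,0],0,1],[[0,0,0],0,0.3],[[0,0,0],0,0.3],[[0,0,0],0,0.3],[[0,0,0],0,0.3],[[0,0,0],0,0.3],[[0,0,0],0,0.3]]' 30
python3 - <<'E'
from h import *
import cv2
p=cv2.imread("pics/w1.png")[:,:,::-1]
# tare centre by ray onto z=.030 using stored wrist pose
R=np.array([[-0.003,.953,.302],[1,.003,.001],[0,.302,-.953]]);t=np.array([.366,-.048,.372])
m=bot.camera_model("wrist");hsv=cv2.cvtColor(p.copy(),cv2.COLOR_RGB2HSV)
mask=((hsv[...,0]<8)|(hsv[...,0]>172))&(hsv[...,1]>110);mask[:,:380]=0;mask[:, 430:]=0;mask[:200]=0;mask[280:]=0
v,u=np.nonzero(mask)
uc=np.array([(u.min()+u.max())/2,(v.min()+v.max())/2]);print(uc,len(u),np.ptp(u),np.ptp(v))
for q in (uc,(380,241)):
    r=R@[(q[0]-m["cx"])/m["fx"],(q[1]-m["cy"])/m["fy"],1]; print(t+r*(.030-t[2])/r[2])
E
```

```text
clock: 2.65
eef_pos: [0.5656, 0.0061, 0.1678]
orientation: [-3.14, -0.004, -3.141]
wrist_force: [0.0, -0.2, 1.4]
width: 0.0855
gripper_force: 0.0
clock: 3.48
eef_pos: [0.5688, 0.0074, 0.1098]
orientation: [3.141, 0.003, -3.14]
wrist_force: [-0.1, -0.2, 4.6]
width: 0.0441
gripper_force: 30.1
[404.  249.5] 260 18 17
[0.49158158 0.03052892 0.03      ]
[0.48344206 0.0081957  0.03      ]
```

```bash
python3 -m inch '[[[0,0,-15],0,0.3],[[0,0,-25],0,0.3],[[0,0,-20],0,0.3],[[-3,20,0],0,0.3],[[-5.5,35,0],0,0.3],[[-5.5,35,0],0,0.3],[[-5.5,35,0],0,0.3],[[-5.5,35,0],0,0.3],[[-5.5,35,0],0,0.3],[[0,0,0],0,0.3]]'
python3 -m inch '[[[-3,30,0],0,0.3],[[-3,20,0],0,0.3],[[0,0,0],0,0.3],[[0,0,0],0,0.3],[[0,0,0],0,0.3]]'
python3 - <<'E'
from h import *
s=bot.read_state();print(s["eef_pos"],s["width"])
for n in ("scene","side"):
    p,d=bot.capture(n);C=cloud(n,d);cv2.imwrite(f"pics/{n}1.png",p[:,:,::-1])
    x,y,z=[C[...,i] for i in range(3)]
    m=(np.hypot(x-.606,y-.255)<.075)&(z<.015)&(z>-.01)
    g=cv2.cvtColor(p,cv2.COLOR_RGB2HSV)
    m2=m&(z>.003);Q=C[m2];r=np.hypot(*(Q[:,:2]-np.median(Q[:,:2],0)).T)
    print(n,"z>3mm centroid",Q.mean(0).round(4),len(Q),np.percentile(Q[:,0],[2,98]).round(3),np.percentile(Q[:,1],[2,98]).round(3))
    # jar underside
    q=C[(np.hypot(x-s["eef_pos"][0],y-s["eef_pos"][1])<.03)&(z>.03)&(z<.16)];print("jar zmin",np.percentile(q[:,2],[1,5]),circ(q[(q[:,2]<.13)]))
a=cv2.imread("pics/scene1.png")[200:460,60:460];b=cv2.imread("pics/side1.png")[150:410,160:560];cv2.imwrite("pics/c1.png",np.hstack([a,b]))
E
```

```text
clock: 4.32
eef_pos: [0.5978, 0.2077, 0.1667]
orientation: [3.141, -0.002, -3.137]
wrist_force: [-0.0, -1.4, -1.5]
width: 0.0442
gripper_force: 30.6
clock: 4.73
eef_pos: [0.6036, 0.2518, 0.1678]
orientation: [-3.141, -0.001, -3.141]
wrist_force: [0.2, 0.1, -0.7]
width: 0.0442
gripper_force: 30.7
[0.60360113 0.25178143 0.16777377] 0.04424660618952166
scene z>3mm centroid [0.5985 0.2609 0.0048] 2005 [0.553 0.65 ] [0.209 0.308]
jar zmin [0.09380438 0.09784708] (array([0.6033098 , 0.25378514]), np.float64(0.022126743809798528))
side z>3mm centroid [0.6067 0.2512 0.0052] 759 [0.557 0.657] [0.2   0.304]
jar zmin [0.09442985 0.0969393 ] (array([0.60685073, 0.25019363]), np.float64(0.021109594212802264))
```

View pics/c1.png

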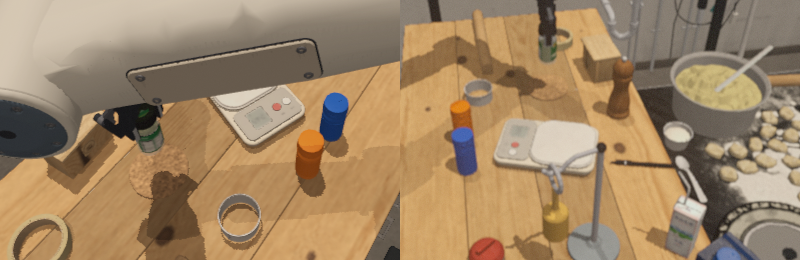

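The crops show the jar held upright above the coaster (left crop: jar 150,130, coaster 160,172) and an empty pan. Lowering 84 mm, then feeling for contact.

```bash
python3 -m inch '[[[0,0,30],0,0.3],[[0,0,30],0,0.3],[[0,0,16],0,0.3],[[0,0,6],0,0.3],[[0,0,2],0,0.3],[[0,0,0],0,0.3],[[0,0,0],0,0.3]]'
python3 -m inch '[[[0,0,1],0,0.3],[[0,0,1],0,0.3],[[0,0,0],0,0.3]]'
python3 -m inch '[[[0,0,1],0,0.3],[[0,0,1],0,0.3],[[0,0,0],0,0.3]]'
```

```text
clock: 5.42
eef_pos: [0.605, 0.2525, 0.0861]
orientation: [3.14, 0.003, -3.141]
wrist_force: [-1.0, -0.1, -0.9]
width: 0.0442
gripper_force: 30.7
clock: 5.67
eef_pos: [0.6041, 0.2525, 0.0829]
orientation: [3.141, 0.001, -3.141]
wrist_force: [0.2, 0.6, -1.3]
width: 0.0446
gripper_force: 30.7
clock: 5.92
eef_pos: [0.6045, 0.2525, 0.0811]
orientation: [3.141, 0.002, -3.14]
wrist_force: [-0.7, -0.5, 3.3]
width: 0.0447
gripper_force: 30.4
```

```bash
python3 -m inch '[[[0,0,0.5],0,0.3],[[0,0,0],0,0.3],[[0,0,0],0,0.5],[[0,0,0],0,0.8],[[0,0,0],0,1],[[0,0,0],0,1],[[0,0,0],0,1],[[0,0,0],0,1]]'
python3 -m inch '[[[0,0,-15],0,1],[[0,0,-30],0,1],[[0,0,-40],0,1],[[0,0,-40],0,1],[[0,0,0],0,0],[[0,0,0],0,0]]'
python3 - <<'E'
from h import *
m=bot.camera_model("wrist");p,d=bot.capture("wrist");C=cloud("wrist",d,m);cv2.imwrite("pics/w2.png",p[:,:,::-1])
x,y,z=[C[...,i] for i in range(3)]
for n in ("wrist","scene","side"):
    if n!="wrist": p,d=bot.capture(n);C=cloud(n,d);x,y,z=[C[...,i] for i in range(3)];cv2.imwrite(f"pics/{n}2.png",p[:,:,::-1])
    q=C[(np.hypot(x-.604,y-.253)<.04)&(z>.1)&(z<.125)];print(n,len(q),np.percentile(q[:,2],95) if len(q) else 0,cv2.minEnclosingCircle(q[:,:2].astype(np.float32)*1000) if len(q) else 0)
a=cv2.imread("pics/w2.png");b=cv2.imread("pics/side2.png");cv2.imwrite("pics/c2.png",cv2.resize(np.hstack([a,b]),(800,300)))
E
```

```text
clock: 6.58
eef_pos: [0.6037, 0.2522, 0.0794]
orientation: [-3.141, -0.001, -3.141]
wrist_force: [0.9, -0.1, -1.5]
width: 0.0853
gripper_force: 0.0
clock: 7.08
eef_pos: [0.6052, 0.253, 0.2082]
orientation: [3.138, 0.006, -3.141]
wrist_force: [0.1, 0.5, -1.5]
width: 0.0639
gripper_force: 0.0
wrist 4253 0.11068724157673476 ((604.9824829101562, 253.7479705810547), 22.582277297973633)
scene 540 0.11109308935650417 ((604.2283325195312, 254.79957580566406), 22.897178649902344)
side 191 0.11235370204900114 ((605.7431640625, 253.20962524414062), 25.163320541381836)
```

View pics/c2.png

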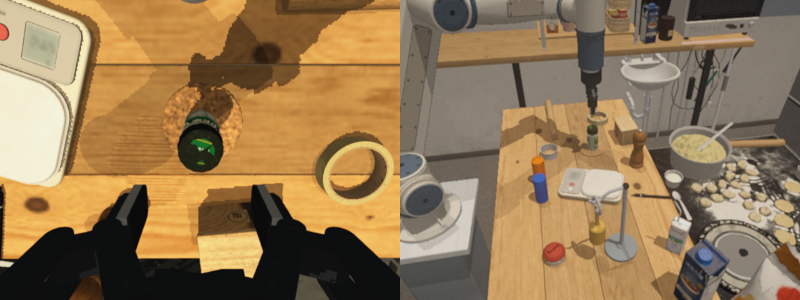

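Left crop: jar stands upright within the coaster (200,140); side view agrees. Now on to the tare button.

```bash
python3 -m inch '[[[16,-31,0],0,0],[[16,-31,0],0,0],[[16,-31,0],0,0],[[16,-31,0],0,0],[[16,-31,0],0,0],[[16,-31,0],0,0],[[16,-34,0],0,0],[[0,0,0],0,0],[[0,0,0],0,0],[[0,0,0],0,0]]'
python3 - <<'E'
from h import *
print(bot.read_state()["eef_pos"],bot.read_state()["joint_pos"])
m=bot.camera_model("wrist");p,d=bot.capture("wrist");C=cloud("wrist",d,m);cv2.imwrite("pics/w3.png",p[:,:,::-1])
hsv=cv2.cvtColor(p,cv2.COLOR_RGB2HSV);x,y,z=[C[...,i] for i in range(3)]
mask=((hsv[...,0]<8)|(hsv[...,0]>172))&(hsv[...,1]>110)&(np.hypot(x-.4915,y-.031)<.025)
v,u=np.nonzero(mask);q=((u.min()+u.max())/2,(v.min()+v.max())/2);print("tare px",q,np.ptp(u),np.ptp(v))
R,t=m["pose"][:3,:3],m["pose"][:3,3];r=R@[(q[0]-m["cx"])/m["fx"],(q[1]-m["cy"])/m["fy"],1];print(t+r*(.03-t[2])/r[2],np.median(C[mask],0))
near=(np.hypot(x-.566,y-.028)<.16)
Q=C[near&(z>.033)&(z<.04)];print("pan",cv2.minAreaRect(Q[:,:2].astype(np.float32)*1000),len(Q),np.median(Q[:,2]))
Q=C[near&(z>.015)&(z<.04)];print("scale",cv2.minAreaRect(Q[:,:2].astype(np.float32)*1000))
E
```

```text
clock: 8.07
eef_pos: [0.4918, 0.0321, 0.204]
orientation: [-3.141, -0.001, -3.141]
wrist_force: [0.6, -1.0, -1.0]
width: -0.0001
gripper_force: 0.0
[0.49180592 0.03205419 0.20395132] [ 3.83592607e-01  1.62125458e-01 -1.23665635e-01 -1.93684049e-04
 -1.28652134e+00 -1.95412955e+00]
tare px (np.float64(317.5), np.float64(210.5)) 21 21
[0.49151999 0.0304049  0.03      ] [0.49173388 0.03079072 0.02950682]
pan ((588.2529907226562, 15.814453125), (136.79046630859375, 131.47052001953125), 53.70481872558594) 9282 0.03464397552854323
scale ((563.6602783203125, 28.436141967773438), (145.2507781982422, 221.32858276367188), 70.21543884277344)
```

View pics/w3.png

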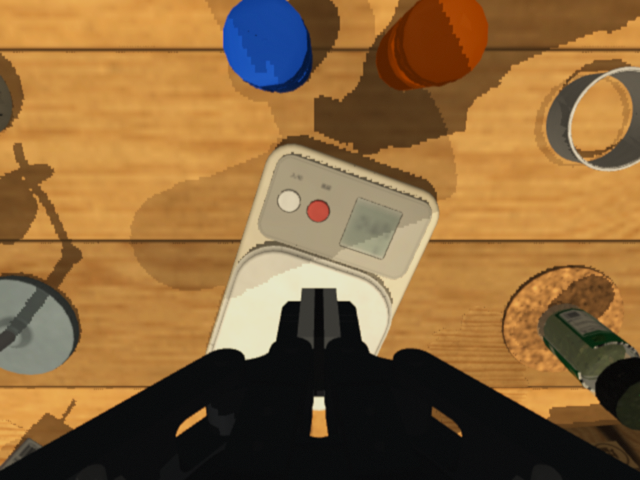

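Tare button at (318,210), directly below the shut jaws; pan is empty. Turn the jaws so the narrow side faces the power button, and descend.

```bash
python3 -m inch '[[[0,0,0],-0.123,0],[[0,0,0],-0.123,0],[[0,0,0],-0.123,0],[[0,0,0],-0.123,0],[[0,0,0],-0.123,0],[[0,0,0],-0.123,0],[[0,0,0],-0.123,0],[[0,0,0],-0.123,0],[[0,0,0],-0.123,0],[[0,0,0],-0.123,0]]'
python3 -m inch '[[[0,0,30],0,0],[[0,0,40],0,0],[[0,0,40],0,0],[[0,0,30],0,0],[[0,0,8],0,0],[[0,0,0],0,0],[[0,0,0],0,0],[[0,0,0],0,0]]'
```

```text
clock: 8.95
eef_pos: [0.4924, 0.0333, 0.204]
orientation: [3.14, -0.001, -1.903]
wrist_force: [-0.3, -0.1, 0.6]
width: -0.0001
gripper_force: 0.0
clock: 9.62
eef_pos: [0.494, 0.033, 0.0588]
orientation: [-3.138, 0.002, -1.91]
wrist_force: [0.3, 0.0, 0.8]
width: -0.0
gripper_force: 0.0
```

```bash
python3 -m inch '[[[1,0,5],0,0],[[0,0,4],0,0],[[0,0,0],0,0],[[0,0,0],0,0]]' 
python3 -m inch '[[[0,0,1],0,0],[[0,0,1],0,0],[[0,0,0],0,0],[[0,0,0],0,0]]'
python3 -m inch '[[[0,0,1],0,0],[[0,0,0],0,0],[[0,0,0],0,0]]'
```

```text
clock: 9.95
eef_pos: [0.4918, 0.0312, 0.048]
orientation: [-3.141, 0.0, -1.911]
wrist_force: [-0.6, 0.3, -0.6]
width: -0.0002
gripper_force: 0.0
clock: 10.28
eef_pos: [0.4921, 0.0313, 0.0462]
orientation: [-3.141, 0.0, -1.911]
wrist_force: [-0.8, 0.1, 3.9]
width: -0.0004
gripper_force: 1.9
clock: 10.53
eef_pos: [0.4921, 0.0313, 0.0458]
orientation: [-3.141, 0.0, -1.91]
wrist_force: [-3.3, 0.8, 9.5]
width: 0.0002
gripper_force: 5.1
```

```bash
python3 -m inch '[[[0,0,1],0,0],[[0,0,0],0,0],[[0,0,0],0,0],[[0,0,0],0,0]]'
python3 -m inch '[[[0,0,-5],0,0],[[0,0,-20],0,0],[[0,0,-40],0,0],[[0,0,-40],0,0],[[0,0,-40],0,0],[[0,0,-40],0,0],[[0,0,0],0,0],[[0,0,0],0,0]]'
python3 - <<'E'
from h import *
for n in ("scene","side"):
    p,d=bot.capture(n);C=cloud(n,d);cv2.imwrite(f"pics/{n}4.png",p[:,:,::-1]);x,y,z=[C[...,i] for i in range(3)]
    g=(np.hypot(x-.532,y+.26)<.05)
    hsv=cv2.cvtColor(p,cv2.COLOR_RGB2HSV)
    b=C[g&(z>.095)&(z<.145)];print(n,"body",circ(b),len(b))
    for a in (.2,.21,.22,.23,.24,.25,.26):
        q=C[g&(z>a)&(z<a+.01)]
        if len(q): print(a,len(q),np.percentile(q,[2,50,98],axis=0).round(3)[:,:2].tolist())
    near=(np.hypot(x-.566,y-.028)<.16);Q=C[near&(z>.033)&(z<.038)];print("pan",cv2.minAreaRect(Q[:,:2].astype(np.float32)*1000),len(Q))
a=cv2.imread("pics/scene4.png")[90:240,310:460];b=cv2.imread("pics/side4.png")[270:420,240:390];cv2.imwrite("pics/c4.png",cv2.resize(np.hstack([a,b]),(800,400)))
E
```

```text
clock: 10.87
eef_pos: [0.4922, 0.0313, 0.0457]
orientation: [-3.14, 0.0, -1.91]
wrist_force: [-6.7, 0.5, 18.1]
width: -0.0003
gripper_force: 8.9
clock: 11.53
eef_pos: [0.4929, 0.0317, 0.2311]
orientation: [-3.137, 0.004, -1.911]
wrist_force: [0.4, 0.3, -1.3]
width: 0.0002
gripper_force: 0.0
scene body (array([ 0.53017008, -0.26043619]), np.float64(0.022000450229184537)) 350
pan ((599.5151977539062, 17.57525634765625), (136.55215454101562, 139.75830078125), 71.1958236694336) 2577
side body (array([ 0.53359717, -0.26289216]), np.float64(0.022308602269431183)) 476
0.2 20 [[0.528, -0.27], [0.531, -0.266], [0.538, -0.256]]
0.21 82 [[0.526, -0.283], [0.532, -0.258], [0.537, -0.246]]
0.22 23 [[0.526, -0.288], [0.536, -0.285], [0.542, -0.244]]
0.23 36 [[0.524, -0.289], [0.536, -0.285], [0.541, -0.242]]
0.24 92 [[0.519, -0.285], [0.535, -0.269], [0.545, -0.246]]
0.25 165 [[0.512, -0.278], [0.534, -0.265], [0.555, -0.253]]
0.26 94 [[0.546, -0.263], [0.566, -0.256], [0.58, -0.25]]
pan ((583.7847900390625, 20.503250122070312), (139.42391967773438, 183.5323944091797), 66.2293930053711) 1993
```

View pics/c4.png

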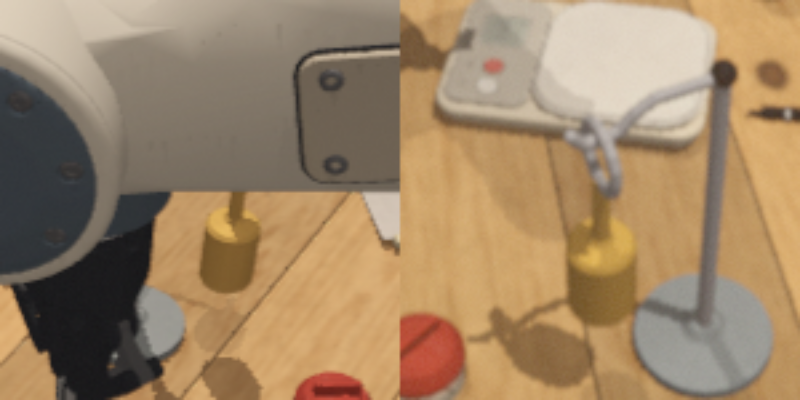

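Side crop: the weight hangs by its eye (600,155) with the arm through it, square to the arm; body (602,270). The eye can be gripped from above across its outer sides.

```bash
python3 -m inch '[[[0,0,0],0.124,0.5],[[0,0,0],0.124,1],[[0,0,0],0.124,1],[[0,0,0],0.124,1],[[0,0,0],0.124,1],[[0,0,0],0.124,1],[[0,0,0],0.125,1],[[0,0,0],0.125,1],[[0,0,0],0,1]]'
python3 -m inch '[[[11.5,-29,-12],0,1],[[11.5,-29,-12],0,1],[[11.5,-29,-12],0,1],[[11.5,-29,-12],0,1],[[11.5,-29,-12],0,1],[[11.5,-29,-12],0,1],[[11.5,-29,-12],0,1],[[11.5,-29,-12],0,1],[[11.5,-29,-12],0,1],[[11.5,-30,-12],0,1]]'
python3 -m inch '[[[0,0,0],0,1],[[0,0,0],0,1],[[0,0,0],0,1]]'
python3 - <<'E'
from h import *
print(bot.read_state()["eef_pos"],bot.read_state()["orientation"])
m=bot.camera_model("wrist");p,d=bot.capture("wrist");C=cloud("wrist",d,m);cv2.imwrite("pics/w5.png",p[:,:,::-1])
x,y,z=[C[...,i] for i in range(3)]
g=(np.hypot(x-.532,y+.262)<.045)
for a in (.1,.12,.14,.2,.21,.22,.23,.24,.25,.26):
    q=C[g&(z>a)&(z<a+.01)]
    if len(q)>3: print(a,len(q),np.percentile(q,[2,50,98],axis=0).round(3)[:,:2].tolist())
Q=C[g&(z>.125)&(z<.153)];print(cv2.minEnclosingCircle(Q[:,:2].astype(np.float32)*1000),len(Q))
g=(np.hypot(x-.566,y+.25)<.09)&(z>.2)&(z<.285);v,u=np.nonzero(g);print(u.min(),u.max(),v.min(),v.max())
E
```

```text
clock: 12.38
eef_pos: [0.4909, 0.0311, 0.2269]
orientation: [-3.141, -0.004, -2.909]
wrist_force: [0.0, -0.6, -0.0]
width: 0.0853
gripper_force: 0.0
clock: 13.22
eef_pos: [0.4475, -0.2798, 0.3481]
orientation: [3.14, -0.002, -2.9]
wrist_force: [0.8, 0.1, 0.4]
width: 0.0856
gripper_force: 0.0
clock: 13.47
eef_pos: [0.4481, -0.2783, 0.3474]
orientation: [3.14, -0.002, -2.903]
wrist_force: [-0.6, 0.5, -0.5]
width: 0.0851
gripper_force: 0.0
[ 0.44808837 -0.27829288  0.34735318] [ 3.13973143e+00 -1.84752929e-03 -2.90284736e+00]
0.1 150 [[0.508, -0.284], [0.512, -0.268], [0.527, -0.243]]
0.12 166 [[0.508, -0.284], [0.511, -0.268], [0.527, -0.244]]
0.14 463 [[0.508, -0.284], [0.514, -0.266], [0.548, -0.241]]
0.2 133 [[0.525, -0.27], [0.526, -0.263], [0.536, -0.255]]
0.21 492 [[0.523, -0.281], [0.53, -0.263], [0.536, -0.246]]
0.22 220 [[0.522, -0.286], [0.528, -0.248], [0.535, -0.239]]
0.23 188 [[0.521, -0.287], [0.531, -0.28], [0.536, -0.238]]
0.24 531 [[0.522, -0.284], [0.528, -0.262], [0.541, -0.241]]
0.25 957 [[0.509, -0.276], [0.53, -0.261], [0.551, -0.249]]
0.26 450 [[0.549, -0.26], [0.56, -0.255], [0.57, -0.249]]
((530.9896240234375, -262.3719787597656), 23.238725662231445) 1545
277 350 318 437
```

View pics/w5.png

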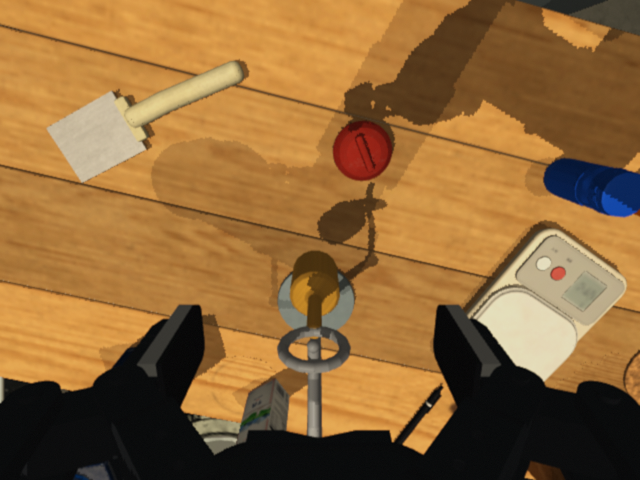

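Wrist view: eye ring (314,349) lies square to the jaws with the arm running straight away; weight centre (0.531,-0.2625), eye centre consistent.

```bash
python3 -m inch '[[[-28,-1,0],0,1],[[-28,-1,0],0,1],[[-28,-1.5,0],0,1],[[0,0,0],0,1],[[0,0,0],0,1],[[0,0,0],0,1]]'
python3 -m inch '[[[0,0,30],0,1],[[0,0,30],0,1],[[0,0,25],0,1],[[0,0,15],0,1],[[0,0,10],0,1],[[0,0,0],0,1],[[0,0,0],0,1],[[0,0,0],0,1]]'
```

```text
clock: 14.02
eef_pos: [0.5307, -0.2614, 0.3483]
orientation: [3.141, -0.001, -2.902]
wrist_force: [-0.3, -0.5, 0.2]
width: 0.0855
gripper_force: 0.0
clock: 14.68
eef_pos: [0.5312, -0.2626, 0.2407]
orientation: [-3.14, 0.002, -2.905]
wrist_force: [0.5, -0.6, 0.6]
width: 0.0853
gripper_force: 0.0
```

```bash
python3 -m inch '[[[0,0,7],0,1],[[0,0,0],0,1],[[0,0,0],0,0.7],[[0,0,0],0,0.6],[[0,0,0],0,0.4],[[0,0,0],0,0.4],[[0,0,0],0,0.4],[[0,0,0],0,0.4],[[0,0,0],0,0.4]]' 60
```

```text
clock: 15.43
eef_pos: [0.5311, -0.2625, 0.2327]
orientation: [-3.14, 0.001, -2.905]
wrist_force: [-0.2, 0.5, 5.5]
width: 0.0484
gripper_force: 61.3
```

```bash
python3 -m inch '[[[0,0,-5],0,0.4],[[0,0,-5],0,0.4],[[0,0,-5],0,0.4],[[0,0,-5],0,0.4],[[0,0,0],0,0.4],[[0,0,0],0,0.4]]'
python3 - <<'E'
from h import *
s=bot.read_state();print(s["eef_pos"],s["width"])
p,d=bot.capture("side");C=cloud("side",d);cv2.imwrite("pics/side6.png",p[:,:,::-1]);x,y,z=[C[...,i] for i in range(3)]
hsv=cv2.cvtColor(p,cv2.COLOR_RGB2HSV)
b=C[(np.hypot(x-.532,y+.262)<.05)&(z>.09)&(z<.18)&(hsv[...,1]>110)];print(circ(b),b[:,2].min())
b=p[230:420,230:420,::-1];cv2.imwrite("pics/c6.png",cv2.resize(b,(500,500)))
E
```

```text
clock: 15.93
eef_pos: [0.5309, -0.2622, 0.2517]
orientation: [3.141, 0.0, -2.905]
wrist_force: [-0.1, -0.1, -7.2]
width: 0.0485
gripper_force: 63.0
[ 0.53085763 -0.26224648  0.25172258] 0.048496859303531946
(array([ 0.53405819, -0.26813483]), np.float64(0.017593358728615057)) 0.10954298488096637
```

View pics/c6.png

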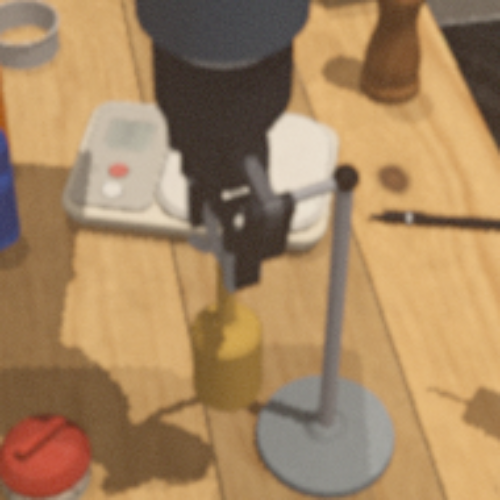

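The weight is held upright by its eye, lifted 19–20 mm (body at 227,355). Now draw it off the tip.

```bash
python3 -m inch '[[[5,0,0],0,0.4],[[8,0,0],0,0.4],[[8,0,0],0,0.4],[[8,0,0],0,0.4],[[0,0,0],0,0.4]]'
python3 -m inch '[[[8,0,0],0,0.4],[[12,0,0],0,0.4],[[15,0,0],0,0.4],[[15,0,0],0,0.4],[[10,0,0],0,0.4],[[0,0,-10],0,0.4],[[0,0,-15],0,0.4],[[0,0,-15],0,0.4],[[0,0,0],0,0.4],[[0,0,0],0,0.4]]'
```

```text
clock: 16.4
eef_pos: [0.5006, -0.2696, 0.2523]
orientation: [-3.141, -0.001, -2.906]
wrist_force: [-0.7, 0.3, -6.4]
width: 0.0485
gripper_force: 63.1
clock: 17.23
eef_pos: [0.4448, -0.2833, 0.2927]
orientation: [-3.14, 0.003, -2.905]
wrist_force: [-0.6, 0.1, -7.9]
width: 0.0485
gripper_force: 64.0
```

```bash
python3 -m inch '[[[-2.7,11,0],0,0.4],[[-5.4,22,0],0,0.4],[[-5.4,22,0],0,0.4],[[-5.4,22,0],0,0.4],[[-5.4,22,0],0,0.4],[[-5.4,22,0],0,0.4],[[-5.4,22,0],0,0.4],[[-5.4,22,0],0,0.4],[[-2.7,12,0],0,0.4],[[0,0,0],0,0.4]]'
python3 -m inch '[[[-12,5,0],0,0.4],[[-22,9.5,0],0,0.4],[[-22,9.5,0],0,0.4],[[-22,9.5,0],0,0.4],[[-22,9.5,0],0,0.4],[[-22,9.5,0],0,0.4],[[-22,9.5,0],0,0.4],[[-22,9.5,0],0,0.4],[[-12,5,0],0,0.4],[[0,0,0],0,0.4]]'
python3 -m inch '[[[0,0,0],0,0.4],[[0,0,0],0,0.4],[[0,0,0],0,0.4],[[0,0,0],0,0.4],[[0,0,0],0,0.4]]'
python3 - <<'E'
from h import *
s=bot.read_state();e=s["eef_pos"];print(e,s["joint_vel"].round(3) if hasattr(s["joint_vel"],"round") else s["joint_vel"])
for n in ("scene","side"):
    p,d=bot.capture(n);C=cloud(n,d);cv2.imwrite(f"pics/{n}7.png",p[:,:,::-1]);x,y,z=[C[...,i] for i in range(3)]
    b=C[(np.hypot(x-e[0],y-e[1])<.05)&(z>.13)&(z<.21)]
    print(n,len(b),"zmin",np.percentile(b[:,2],2) if len(b) else 0)
    for lo,hi in ((.155,.175),(.18,.2),(.155,.2)):
        q=b[(b[:,2]>lo)&(b[:,2]<hi)];print(lo,len(q),circ(q) if len(q)>20 else 0)
    near=(np.hypot(x-.566,y-.028)<.16)&(z>.032)&(z<.038);Q=C[near];print("pan",cv2.minAreaRect(Q[:,:2].astype(np.float32)*1000),len(Q))
E
```

```text
clock: 18.07
eef_pos: [0.4441, -0.0982, 0.2906]
orientation: [3.139, -0.001, -2.902]
wrist_force: [0.8, -0.3, -6.9]
width: 0.0484
gripper_force: 64.6
clock: 18.9
eef_pos: [0.602, 0.0171, 0.2888]
orientation: [3.141, -0.002, -2.904]
wrist_force: [1.6, -0.4, -8.4]
width: 0.0484
gripper_force: 64.6
clock: 19.32
eef_pos: [0.5997, 0.0148, 0.2922]
orientation: [-3.142, 0.001, -2.905]
wrist_force: [0.4, 0.1, -7.0]
width: 0.0485
gripper_force: 64.6
[0.59968933 0.01481049 0.29217051] [ 0.002  0.     0.002 -0.001 -0.     0.001]
scene 601 zmin 0.15257756059255956
0.155 163 (array([0.6027579 , 0.01587901]), np.float64(0.02216108391422301))
0.18 185 (array([0.6021827 , 0.01553221]), np.float64(0.022455056627209213))
0.155 389 (array([0.60235309, 0.01580789]), np.float64(0.0222088415029767))
pan ((581.315673828125, 24.871299743652344), (138.19613647460938, 182.68540954589844), 67.53885650634766) 3038
side 525 zmin 0.15261147954275223
0.155 168 (array([0.60428799, 0.01279029]), np.float64(0.021944893471239985))
0.18 168 (array([0.6034291 , 0.01236437]), np.float64(0.021454451431860068))
0.155 372 (array([0.60385032, 0.01267947]), np.float64(0.021752058399462076))
pan ((571.6375122070312, 23.016830444335938), (138.53778076171875, 209.10910034179688), 70.8044662475586) 2220
```

```bash
python3 -m inch '[[[1,2,15],0,0.4],[[0,0,25],0,0.4],[[0,0,25],0,0.4],[[0,0,20],0,0.4],[[0,0,12],0,0.4],[[0,0,8],0,0.4],[[0,0,4],0,0.4],[[0,0,0],0,0.4],[[0,0,0],0,0.4],[[0,0,0],0,0.4]]'
python3 -m inch '[[[0,0,1],0,0.4],[[0,0,1],0,0.4],[[0,0,1],0,0.4],[[0,0,0],0,0.4],[[0,0,0],0,0.4]]'
python3 -m inch '[[[0,0,0.5],0,0.4],[[0,0,0.5],0,0.4],[[0,0,0],0,0.4],[[0,0,0],0,0.4]]'
```

```text
clock: 20.25
eef_pos: [0.599, 0.0169, 0.1842]
orientation: [-3.141, 0.002, -2.905]
wrist_force: [0.2, 0.2, -6.1]
width: 0.0482
gripper_force: 64.5
clock: 20.67
eef_pos: [0.5983, 0.0168, 0.1797]
orientation: [-3.142, -0.0, -2.905]
wrist_force: [-0.4, 0.4, -6.4]
width: 0.0482
gripper_force: 64.5
clock: 21.0
eef_pos: [0.5983, 0.0168, 0.1787]
orientation: [-3.142, -0.0, -2.905]
wrist_force: [0.1, 0.4, -6.6]
width: 0.0486
gripper_force: 64.5
```

```bash
python3 -m inch '[[[0,0,0.7],0,0.4],[[0,0,0.7],0,0.4],[[0,0,0],0,0.4],[[0,0,0],0,0.4]]'
python3 -m inch '[[[0,0,0.5],0,0.4],[[0,0,0.5],0,0.4],[[0,0,0],0,0.4],[[0,0,0],0,0.4]]'
python3 -m inch '[[[0,0,0.5],0,0.4],[[0,0,0.5],0,0.4],[[0,0,0],0,0.4],[[0,0,0],0,0.4]]'
```

```text
clock: 21.33
eef_pos: [0.5985, 0.0169, 0.1776]
orientation: [-3.141, 0.0, -2.905]
wrist_force: [-0.4, 0.3, -5.3]
width: 0.0485
gripper_force: 64.7
clock: 21.67
eef_pos: [0.5986, 0.0168, 0.1769]
orientation: [-3.141, 0.001, -2.905]
wrist_force: [-0.7, 0.5, -2.6]
width: 0.0485
gripper_force: 64.9
clock: 22.0
eef_pos: [0.5987, 0.0168, 0.176]
orientation: [-3.141, 0.001, -2.905]
wrist_force: [-0.3, 0.5, 0.2]
width: 0.0481
gripper_force: 65.1
```

The pan now carries the weight fully, so open slowly.

```bash
python3 -m inch '[[[0,0,0],0,0.58],[[0,0,0],0,0.62],[[0,0,0],0,0.66],[[0,0,0],0,0.72],[[0,0,0],0,0.8],[[0,0,0],0,0.9],[[0,0,0],0,1],[[0,0,0],0,1],[[0,0,0],0,1],[[0,0,0],0,1]]'
python3 -m inch '[[[0,0,-10],0,1],[[0,0,-25],0,1],[[0,0,-35],0,1],[[0,0,-40],0,1],[[0,0,-10],0,1],[[20,0,0],0,1],[[40,0,0],0,1],[[40,0,0],0,1],[[20,0,0],0,1],[[0,0,0],0,1]]'
python3 - <<'E'
from h import *
ims=[]
for n in ("scene","side"):
    p,d=bot.capture(n);C=cloud(n,d);x,y,z=[C[...,i] for i in range(3)];ims.append(p[:,:,::-1])
    b=C[(np.hypot(x-.6,y-.016)<.05)&(z>.04)&(z<.09)]
    for lo,hi in ((.042,.065),(.065,.088)):
        q=b[(b[:,2]>lo)&(b[:,2]<hi)];print(n,len(q),circ(q) if len(q)>20 else 0)
    Q=C[(np.hypot(x-.566,y-.028)<.16)&(z>.031)&(z<.038)]
    q=C[(np.hypot(x-.604,y-.253)<.04)&(z>.1)&(z<.125)];print("jar",len(q),q.mean(0) if len(q) else 0)
cv2.imwrite("pics/c8.png",cv2.resize(np.hstack(ims),(800,300)))
E
```

```text
clock: 22.83
eef_pos: [0.5984, 0.0169, 0.1754]
orientation: [-3.142, 0.0, -2.905]
wrist_force: [0.9, -0.3, -0.3]
width: 0.0852
gripper_force: 0.0
clock: 23.67
eef_pos: [0.4788, -0.0124, 0.298]
orientation: [-3.142, 0.004, -2.905]
wrist_force: [0.6, -0.5, 0.7]
width: 0.085
gripper_force: 0.0
scene 146 (array([0.59803127, 0.0166222 ]), np.float64(0.022369379712718424))
scene 158 (array([0.59755042, 0.01738289]), np.float64(0.02180840026037175))
jar 537 [0.60233095 0.25643773 0.10873559]
side 149 (array([0.60093542, 0.01387613]), np.float64(0.021443877549192983))
side 159 (array([0.60132922, 0.01441312]), np.float64(0.021901401398916526))
jar 189 [0.60636044 0.24785029 0.1081969 ]
```

View pics/c8.png

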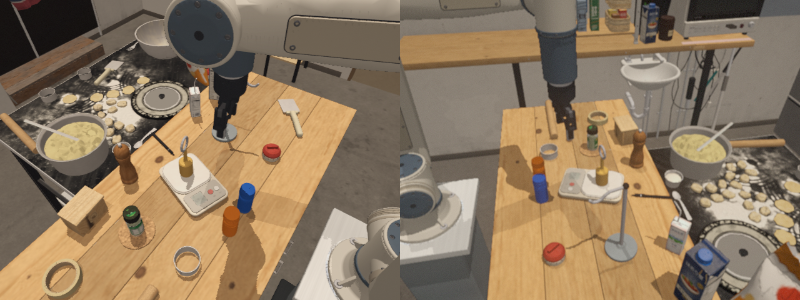

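Both views show the weight upright near the pan's centre (185,170 / 602,178), the jar on the coaster, everything else in place and the gripper clear.

```bash
python3 -m inch '[[[0,0,0],0,1],[[0,0,0],0,1],[[0,0,0],0,1]]'; python3 -c "
from plant import bot
print(bot.finish_job())"
```

```text
clock: 24.02
eef_pos: [0.4824, -0.0111, 0.2949]
orientation: [-3.142, -0.001, -2.905]
wrist_force: [0.1, -0.1, -0.0]
width: 0.0856
gripper_force: 0.0
the job is handed in; nothing more can be done
None
```

I handed the job in at 24 s, with no verdict returned: the jar stands upright on the coaster, the tare button was pressed to its stop, and the check weight stands upright about 2 mm from the pan's centre by my measurement, with nothing else visibly moved.

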